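# Seal the capsule, then hold the dial's index plunger out

### The job

On the capsule-sealing fixture, take the mallet and knock the sprung ram down with it (not with the hand) until the orange plug underneath is driven home, flush with the rim of its capsule; then put the mallet back down on the bench, clear of the fixture and let go of it. After that pull the red knob of the index plunger straight up to its stop and keep holding it there, so that the pin is clear of its hole and a colleague can turn the dial to the next capsule: finish while holding the knob up, and do not turn the dial or push the other things on the bench about.

Things in the scene. Friction and masses are not known exactly. Their poses are not given: they have to be found in the camera images.
- fixture: Capsule-sealing fixture, fixed to the bench: grey base 150 x 224 mm, blue column and arm (102 mm high) on its +y side, aluminium plunger bracket (64 mm high) front right (-x, -y). Origin on the bench under the dial's axis, z up; at yaw 0 its axes are the world's. The round dial, 144 mm across, top 32 mm high, carries six steel capsules, rims 50 mm high.
- ram (a joint): Sprung steel ram, upright in the blue arm, with a dark mushroom striking head 30 mm across. 0 is up (at rest, the top of the head 138 mm above the bench), grows downward to the stop at 0.017 m; its foot meets the plug after 10 to 12 mm. It takes about 3 N to start and 5 N at the bottom, plus 4 N while it drives the plug; it springs back up.
- ram_top (a point): Centre of the top of the ram's striking head: fixture frame (0, 0.044, 0.138) when the ram is up; moves down with the ram.
- plug (a joint): Orange push-in plug (16 mm across) in the capsule under the ram. 0: stands 6 mm proud of the capsule's rim; 0.006 m: home, flush with the rim, where it stops. It starts 4 to 6 mm proud. Stays where it is driven.
- plunger (a joint): Index plunger with an upright pin in a hole of the dial. 0: pin seated 8 mm deep; grows as it is pulled up, to the stop at 0.012 m. The spring pulls it back down: about 6 N to start and 10 N at the stop.
- plunger_knob (a point): Middle of the plunger's red round knob: 26 mm across and 26 mm high, upright axis; fixture frame (-0.031, -0.0537, 0.087) when seated, moves up with the plunger. Beside the knob nothing within 25 mm stands higher than 64 mm.
- dial (a joint): Turning angle of the dial in rad, 0 at the start; held by the pin as long as the plunger is seated, turns freely by hand once it is pulled.
- mallet: Loose mallet, 0.28 kg, standing on a face: upright round head 40 mm across, 70 mm high, white faces, dark middle; level wooden handle with flat sides, 22 mm wide, 24 mm high, its middle 35 mm above the face, from 28 to 158 mm from the head's axis along the mallet's own -x. Origin: centre of the lower (striking) face; z up through the head.
- mallet_grip (a point): Centre of the handle 50 mm from the head's axis (mallet frame (-0.050, 0, 0.035)): a good place to grip, clear of the head; the mallet's balance point is about 12 mm from the head's axis.
- mallet_head (a point): Centre of the mallet's head, 35 mm above the lower face.
- timer: Bystander: loose white laboratory timer, 59 x 68 x 24 mm, origin under its centre.
- usb_stick: Bystander: loose blue USB stick lying flat, 17 x 54 x 8 mm, origin under its centre.

How it is judged (in metres and radians):
On the way, in this order (a step that is already met when the one before it is completed fails the run):
1. the plug is driven home in its capsule (value of joint plug above 0.005 m), for 0.1 s.
2. the mallet is back down on the bench, clear of the fixture, and let go (height (world z) of mallet_head below 0.045 m and contact force between mallet and the fingers below 0.2 N and contact force between mallet and fixture below 0.2 N and linear speed of mallet below 0.03 m/s), for 0.2 s.
3. the index plunger is pulled up to its stop by the fingers (value of joint plunger above 0.0105 m and contact force between the fingers and plunger above 2 N), for 0.2 s.
At the end, for the whole second after the job is handed in: Fingers hold the red knob, plunger within 1.5 mm of its 12 mm stop; plug within 1 mm of flush; ram back up (within 3 mm); dial within 0.05 rad of its start; mallet released and at rest on the bench, standing or lying, head centre 10 to 45 mm high, not touching the fixture (all of step 2 and all of step 3 and value of joint plug above 0.005 m and value of joint ram below 0.003 m and value of joint dial between -0.05 and 0.05 rad and height (world z) of mallet_head above 0.01 m); the arm keeps its last pose, push and grip.
It fails at once if the hand pushes the ram or the plug itself (contact force between any of the fingers, the arm and ram above 1 N or contact force between the fingers and plug above 1 N).
It fails at once if the timer or the USB stick is pushed more than 20 mm (distance of any of timer, usb_stick from where it was at the start of the episode above 0.02 m).
It also fails if it takes over 58 s, if anything falls off the work surface, if the arm or the gripper's body presses on something with over 40 N, if the wrist force passes 120 N, or if a joint passes its speed limit or range.

### The arm

A 7-joint arm with a two-finger parallel gripper is mounted at the origin on a cart in front of the work surface, level with it; the furniture and walls round the work are solid. World frame = base frame: x ahead of the robot, y to its left, z up, the work surface at z = 0. Lengths are in mm, angles in degrees, forces in N, time in s.
With the tool pointing down it reaches from about 400 to 925 mm from the base axis. Payload 5.6 kg.
Tool frame: the origin (TCP) lies at the very end of the fingers, on their centre line; the grasp point (between the pads) lies 19 mm behind it; z points along the fingers, y is the line along which they close (so a half turn about z gives the same grasp; the last joint's range is limited). The gripper opens to 85 mm and grips with 20 to 120 N. Pads are 22 mm wide; open, the fingers measure 114 mm over their backs; the gripper's body (76 mm by 85 mm) begins 54 mm behind the grasp point. The pads swing forward as they close: fully open they stand 13 mm farther back than shut.
Start: joints at [-78.323, 26.786, -0.665, 91.828, 0.344, 61.387, -3.226], TCP at [158.839, 630.301, 196.99] pointing down, gripper open.
Joint ranges: [-144.91, 144.91], [-17.63, 115.5], [-89.93, 88.59], [15.96, 139.68], [-74.01, 254.01], [8.47, 105.57], [-167.45, 167.45]. Speed limits (degrees/s): [147.25, 147.25, 180, 180, 180, 180, 180].

### API

Orientations are given as [roll, pitch, yaw] about the fixed x, y, z axes, in that order (R = Rz(yaw) Ry(pitch) Rx(roll)).
In Python, from rig import arm gives the robot as it stands.
- The arm moves only by the tool drive_tool, never from a script. Its argument "rows" is a list of rows, each an object of numbers: "dx", "dy", "dz": the shift along the tool's x, y, z in mm; "yaw": the turn about the tool's z in degrees; "grip": the opening, from 0 (shut) to 1 (fully open). A call has exactly 8 rows; each row is the pose to reach, as a shift and turn from the pose commanded when the call began, along the tool's axes at that moment; what a row does not reach only later rows make up. A row lasts 1/12 s, in which the tool goes at most 41.7 mm and 7.16 degrees, less where a joint would pass 70% of its speed; a pose out of reach is approached as far as the arm can. A call with a gripper value outside its range is refused whole. The fingers move at their own pace and stop on an object; the grip force is fixed at half the most. Time passes only in rows, so rows that repeat a pose let the fingers close, or fill a call up. It gives the time, the measured TCP pose, the force, the opening and the grip force at its end, in the units of the state.
- arm.get_state(): the state, without advancing time (a new reading comes with each control period).
- arm.snapshot(name): name is "scene" or "top" or "wrist"; returns a dict with "color" (420x560x3 uint8, blue, green, red), "depth" (420x560 float32, mm along the optical axis (not along the pixel's ray), 0 where there is no reading), "K" (3x3 intrinsics, pixels), "camera_from_world" (4x4, takes a point from world to camera coordinates); the wrist camera has in their place "hand_eye" (4x4, takes a point from camera to tool coordinates, whose origin is the TCP and whose axes are the flange's). Camera axes: x right, y down, z forward; pixel columns grow to the right and rows downward; lengths in mm; the calibration is good to about 2 mm. A picture is of the moment at which its call begins: read the wrist's pose just before it.
- arm.hand_in(): hands the job in; it is judged then, once.
The state is a dict: "clock": time; "joint_pos": joint angles; "dq": joint speeds; "joint_efforts": joint torques, N m; "eef_pos": TCP position; "ee_rot": TCP orientation; "ft_force": force on the tool from outside, world axes, zero at the start; "ft_torque": the same for the moment, N m; "gripper_width": finger opening in mm; "gripper_force": force on a finger pad.
Only numpy, scipy, OpenCV 4.12 (cv2) and the standard library are available. Lean on these libraries where they do the work, as an engineer would, in place of code of your own. Each camera call takes 0.05 s, during which the arm holds its last target. There are 200 camera calls.

## Working session

There is one attempt and no reset: what is moved stays moved. The work goes in short steps, Python scripts to look and compute and a tool call to move; the robot and the scene stay as the last step left them, time stands still between calls to the robot, and variables do not carry over. Pictures are saved under pics/ and viewed, at most 10 in all, crops included, and the job is handed in when it is done.

Besides the shell and the picture viewer there is one more tool, called by a JSON object that holds its "method" and its "body", one argument or row to a line. drive_tool: Moves the arm, as the interface text tells. Its arguments: {"type":"object","properties":{"rows":{"type":"array"}},"required":["rows"]}

```bash
mkdir -p pics; ls; cat > h.py <<'E'
import numpy as np, cv2
from rig import arm
def cloud(s):
    d=s["depth"];K=s["K"];v,u=np.mgrid[:d.shape[0],:d.shape[1]]
    P=np.stack([(u-K[0,2])/K[0,0]*d,(v-K[1,2])/K[1,1]*d,d],-1)
    T=np.linalg.inv(s["camera_from_world"]);W=P@T[:3,:3].T+T[:3,3];W[d==0]=np.nan
    return W
E
python3 - <<'E'
from h import *
st=arm.get_state();print({k:np.round(v,2) for k,v in st.items()})
for n in("top","scene"):
    s=arm.snapshot(n);cv2.imwrite(f"pics/{n}0.png",s["color"]);np.savez(f"{n}0.npz",**s)
E
```

```text
pics
{'clock': np.float64(0.0), 'joint_pos': array([-78.32,  26.84,  -0.66,  91.88,   0.34,  61.39,  -3.23]), 'dq': array([ 0.03,  0.04,  0.08, -0.01,  0.01,  0.09,  0.  ]), 'joint_efforts': array([-0.000e+00, -5.324e+01,  2.000e-02, -2.513e+01,  1.000e-02,
        1.000e-02, -0.000e+00]), 'eef_pos': array([158.71, 629.66, 196.02]), 'ee_rot': array([-1.7990e+02,  1.0000e-02,  1.6585e+02]), 'ft_force': array([-0.68,  0.51,  0.14]), 'ft_torque': array([ 0.01,  0.02, -0.07]), 'gripper_force': np.float64(0.0), 'gripper_width': np.float64(85.55)}
```

View pics/top0.png

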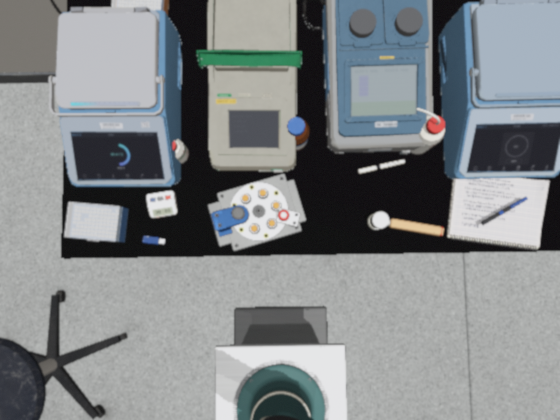

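View pics/scene0.png

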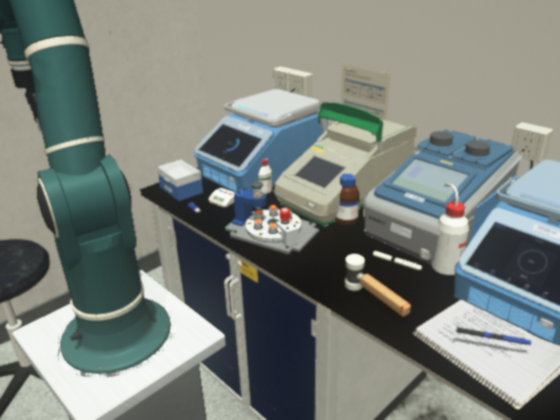

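The top view shows the fixture dial at about (259,211), ram head (237,213), knob (284,215), mallet head (379,220) with its handle to (443,230), the timer (161,204) and the USB stick (153,240). The scene view agrees. Next I'll measure these from depth.

```bash
python3 - <<'E'
from h import *
s=dict(np.load("top0.npz"));W=cloud(s);c=s["color"].astype(int);hsv=cv2.cvtColor(s["color"],cv2.COLOR_BGR2HSV)
print(s["K"][0],np.linalg.inv(s["camera_from_world"])[:3].round(2))
u,v=np.meshgrid(range(560),range(420))
def box(u0,u1,v0,v1):return (u>=u0)&(u<=u1)&(v>=v0)&(v<=v1)
def rep(n,m):
    p=W[m];p=p[~np.isnan(p[:,0])];print(n,len(p),p.mean(0).round(1),p.min(0).round(),p.max(0).round());return p
red=box(272,300,205,225)&((hsv[...,0]<8)|(hsv[...,0]>172))&(hsv[...,1]>150)
rep("red",red); rep("redtop",red&(W[...,2]>90))
rep("ramhead",box(225,250,200,228)&(W[...,2]>128))
rep("dial+",box(225,300,180,245)&(W[...,2]>27)&(W[...,2]<37))
p=rep("mallethead",box(365,392,208,234)&(W[...,2]>62))
p=rep("handle",box(394,450,210,240)&(W[...,2]>35));
for q in (p,):
    r=cv2.minAreaRect(q[:,:2].astype(np.float32));print(r, cv2.fitLine(q[:,:2].astype(np.float32),cv2.DIST_HUBER,0,.01,.01).ravel())
b=box(205,310,170,255)&(W[...,2]>4)&(W[...,2]<60);q=W[b];r=cv2.minAreaRect(q[:,:2].astype(np.float32));print("base",r)
rep("timer",box(140,180,188,220)&(W[...,2]>12)); rep("usb",box(138,170,233,248)&(W[...,2]>4))
# image of the whole surroundings heights: max z in region
m=box(365,450,190,255)&(W[...,2]>10);rep("near mallet",m)
E
```

```text
[501.02471612   0.         278.29084613] [[-2.00000e-02 -1.00000e+00  9.00000e-02  3.71260e+02]
 [-1.00000e+00  2.00000e-02  0.00000e+00 -5.54000e+00]
 [-0.00000e+00 -9.00000e-02 -1.00000e+00  1.25126e+03]]<stdin>:7: RuntimeWarning: Mean of empty slice.
  ret = um.true_divide(
Traceback (most recent call last):
ValueError: zero-size array to reduction operation minimum which has no identity
```

```bash
python3 - <<'E'
from h import *
s=dict(np.load("top0.npz"));W=cloud(s);hsv=cv2.cvtColor(s["color"],cv2.COLOR_BGR2HSV)
u,v=np.meshgrid(range(560),range(420))
def box(u0,u1,v0,v1):return (u>=u0)&(u<=u1)&(v>=v0)&(v<=v1)
def rep(n,m):
    p=W[m];p=p[~np.isnan(p[:,0])]
    if len(p): print(n,m.sum(),len(p),p.mean(0).round(1),p.min(0).round(),p.max(0).round())
    else: print(n,m.sum(),0)
    return p
red=box(272,300,205,225)&((hsv[...,0]<8)|(hsv[...,0]>172))&(hsv[...,1]>120)
rep("red",red); rep("redtop",red&(W[...,2]>90))
rep("ramhead",box(225,250,200,228)&(W[...,2]>125))
rep("arm",box(205,250,200,240)&(W[...,2]>85))
rep("dial+",box(225,300,180,245)&(W[...,2]>27)&(W[...,2]<37))
rep("mallethead",box(365,392,208,234)&(W[...,2]>60))
p=rep("handle",box(394,450,210,240)&(W[...,2]>35));
if len(p): print(cv2.minAreaRect(p[:,:2].astype(np.float32)))
q=W[box(205,310,170,255)&(W[...,2]>4)&(W[...,2]<60)];print("base",cv2.minAreaRect(q[:,:2].astype(np.float32)))
rep("timer",box(140,180,188,220)&(W[...,2]>12)); rep("usb",box(138,170,233,248)&(W[...,2]>4))
print(W[215,278:292,2].round(),W[213,225:250,2].round(),W[220,368:392,2].round())
print("bench",W[240,330].round(1),W[235,190].round(1))
# back obstacles: min x of things higher than 60 per column
for a in range(200,450,20):
    m=box(a,a+20,100,200)&(W[...,2]>50); print(a,np.nanmin(W[...,0][m]).round() if m.any() else None,end=' ')
E
```

```text
red 10 10 [458.   -8.5  98.6] [453. -19.  97.] [467.  -3. 101.]
redtop 10 10 [458.   -8.5  98.6] [453. -19.  97.] [467.  -3. 101.]
ramhead 135 135 [467.1  88.2 137.2] [454.  74. 130.] [481. 101. 142.]
arm 669 669 [459.7 109.6 108.5] [430.  68.  85.] [487. 154. 142.]
dial+ 1692 1692 [480.   43.3  32. ] [408. -37.  27.] [550. 123.  37.]
mallethead 226 226 [ 450.9 -242.1   69.4] [ 432. -261.   61.] [ 471. -224.   75.]
handle 470 470 [ 433.1 -337.8   45.8] [ 413. -399.   35.] [ 455. -279.   54.]
((433.4911804199219, -338.26446533203125), (121.17654418945312, 22.284141540527344), 79.40009307861328)
base ((477.77325439453125, 51.05625915527344), (264.4288635253906, 213.0767822265625), 88.99320220947266)
timer 566 566 [505.8 287.   19.8] [472. 252.  12.] [535. 323.  29.]
usb 144 144 [413.5 310.7   7.8] [395. 271.   4.] [430. 348.  13.]
[ 98.  98. 100. 103. 102. 101. 100.  95. 103.  99. 100.  68.  62.  70.] [ 99. 106.  99. 107.  98. 101. 106. 139. 138. 137. 137. 135. 139. 135.
 136. 138. 139. 137. 139. 138. 103.  nan 101. 100.  39.] [ 9. 16. 26. 38. 65. 68. 71. 70. 70. 71. 69. 68. 68. 67. 71. 71. 71. 70.
 71. 68. 72. 42. 37. 43.]
bench [ 405.8 -129.6   -1.6] [423.9 220.4  -3.8]
200 580.0 220 580.0 240 503.0 260 513.0 280 570.0 300 635.0 320 616.0 340 614.0 360 615.0 380 618.0 400 619.0 420 620.0 440 544.0
```

```bash
cat >> h.py <<'E'
def to_tool(cur,tgt):
    """cur,tgt: x,y,z,yaw (world, tool down) -> dx,dy,dz,yaw of the row"""
    c=np.radians(cur[3]);d=np.subtract(tgt,cur)
    return np.round([d[0]*np.cos(c)+d[1]*np.sin(c),d[0]*np.sin(c)-d[1]*np.cos(c),-d[2],-((d[3]+180)%360-180)],1)
E
python3 -c "
from h import *
a=(159,630,197,165.85);b=(330,400,300,123);c=(430,100,300,80);d=(446,-190,240,79.7)
print(to_tool(a,b),to_tool(b,c),to_tool(c,d))"
```

```text
[-222.  -181.2 -103.    42.8] [-306.1  -79.5    0.    43. ] [-282.8   66.1   60.     0.3]
```

{"method": "drive_tool", "body": {
  "rows": [
    {"dx": -28, "dy": -23, "dz": -13, "yaw": 5, "grip": 1},
    {"dx": -56, "dy": -45, "dz": -26, "yaw": 11, "grip": 1},
    {"dx": -83, "dy": -68, "dz": -39, "yaw": 16, "grip": 1},
    {"dx": -111, "dy": -91, "dz": -52, "yaw": 21, "grip": 1},
    {"dx": -139, "dy": -113, "dz": -65, "yaw": 27, "grip": 1},
    {"dx": -167, "dy": -136, "dz": -78, "yaw": 32, "grip": 1},
    {"dx": -194, "dy": -158, "dz": -90, "yaw": 37, "grip": 1},
    {"dx": -222, "dy": -181, "dz": -103, "yaw": 43, "grip": 1}
  ]
}}

```text
clock: 0.77
eef_pos: [330.3, 398.8, 300.2]
ee_rot: [-180.0, -0.0, 122.6]
ft_force: [0.1, -0.0, 0.0]
gripper_width: 85.5
gripper_force: 0.0
```

Signs are right and tracking is good.

{"method": "drive_tool", "body": {
  "rows": [
    {"dx": -38, "dy": -10, "dz": 0, "yaw": 5, "grip": 1},
    {"dx": -77, "dy": -20, "dz": 0, "yaw": 11, "grip": 1},
    {"dx": -115, "dy": -30, "dz": 0, "yaw": 16, "grip": 1},
    {"dx": -153, "dy": -40, "dz": 0, "yaw": 21, "grip": 1},
    {"dx": -191, "dy": -50, "dz": 0, "yaw": 27, "grip": 1},
    {"dx": -230, "dy": -60, "dz": 0, "yaw": 32, "grip": 1},
    {"dx": -268, "dy": -70, "dz": 0, "yaw": 37, "grip": 1},
    {"dx": -306, "dy": -80, "dz": 0, "yaw": 43, "grip": 1}
  ]
}}

```text
clock: 1.43
eef_pos: [428.6, 98.1, 299.9]
ee_rot: [-180.0, -0.0, 79.6]
ft_force: [0.6, 0.0, -0.2]
gripper_width: 85.4
gripper_force: 0.0
```

```bash
python3 - <<'E'
from h import *
st=arm.get_state();print(st["eef_pos"],st["ee_rot"])
s=arm.snapshot("wrist");cv2.imwrite("pics/w1.png",s["color"]);np.savez("w1.npz",pos=st["eef_pos"],rot=st["ee_rot"],**s);print(s["hand_eye"].round(2),s["K"])
E
```

```text
[428.59811806  98.09831651 299.93165518] [-1.79990935e+02 -2.96468034e-02  7.96108292e+01]
[[   0.     -0.96   -0.29   73.05]
 [   1.      0.     -0.     -1.01]
 [   0.     -0.29    0.96 -176.36]
 [   0.      0.      0.      1.  ]] [[315.48146191   0.         277.7784    ]
 [  0.         315.48146191 212.20699302]
 [  0.           0.           1.        ]]
```

View pics/w1.png

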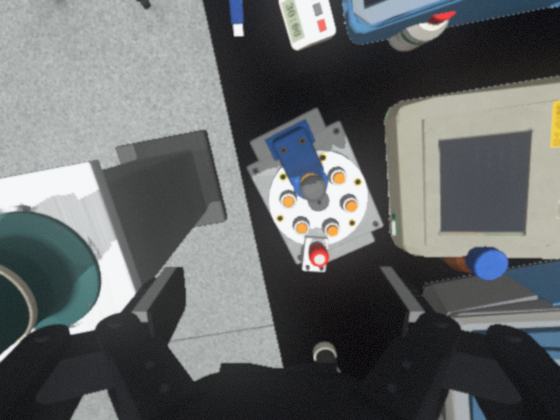

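The wrist picture shows the ram head at (313,187), the knob at (319,255), the timer and USB stick top left, and the mallet head at (325,352). Next I'll get positions from this view's depth.

```bash
cat >> h.py <<'E'
from scipy.spatial.transform import Rotation as Ro
def wcloud(s,pos,rot):
    T=np.eye(4);T[:3,:3]=Ro.from_euler("xyz",rot,degrees=True).as_matrix();T[:3,3]=pos
    t=dict(s);t["camera_from_world"]=np.linalg.inv(T@s["hand_eye"]);return cloud(t)
E
python3 - <<'E'
from h import *
s=dict(np.load("w1.npz"));W=wcloud(s,s["pos"],s["rot"]);hsv=cv2.cvtColor(s["color"],cv2.COLOR_BGR2HSV)
u,v=np.meshgrid(range(560),range(420))
def box(u0,u1,v0,v1):return (u>=u0)&(u<=u1)&(v>=v0)&(v<=v1)
def rep(n,m):
    p=W[m];p=p[~np.isnan(p[:,0])].astype(np.float32)
    if len(p): print(n,len(p),p.mean(0).round(1),"circle",cv2.minEnclosingCircle(p[:,:2]),np.median(p[:,2]))
    return p
rep("knobtop",box(295,345,235,275)&(W[...,2]>95)&(W[...,2]<112))
rep("ram",box(290,340,165,212)&(W[...,2]>130))
rep("mallet",box(305,345,338,372)&(W[...,2]>64)&(W[...,2]<80))
d=rep("dial",box(255,385,140,265)&(W[...,2]>28)&(W[...,2]<36))
print("bench",W[300,300].round(1),W[90,260].round(1))
E
```

```text
Traceback (most recent call last):
cv2.error: OpenCV(4.12.0) /io/opencv/modules/imgproc/src/shapedescr.cpp:201: error: (-215:Assertion failed) count >= 0 && (depth == CV_32F || depth == CV_32S) in function 'minEnclosingCircle'
```

{"method": "drive_tool", "body": {
  "rows": [
    {"dx": -35, "dy": 8, "dz": 8, "yaw": 0, "grip": 1},
    {"dx": -71, "dy": 17, "dz": 15, "yaw": 0, "grip": 1},
    {"dx": -106, "dy": 25, "dz": 22, "yaw": 0, "grip": 1},
    {"dx": -141, "dy": 33, "dz": 30, "yaw": 0, "grip": 1},
    {"dx": -177, "dy": 41, "dz": 38, "yaw": 0, "grip": 1},
    {"dx": -212, "dy": 50, "dz": 45, "yaw": 0, "grip": 1},
    {"dx": -247, "dy": 58, "dz": 52, "yaw": 0, "grip": 1},
    {"dx": -283, "dy": 66, "dz": 60, "yaw": 0, "grip": 1}
  ]
}}

```text
clock: 2.15
eef_pos: [443.7, -191.3, 239.8]
ee_rot: [180.0, -0.0, 79.9]
ft_force: [0.7, 0.1, -0.1]
gripper_width: 85.4
gripper_force: 0.0
```

```bash
python3 - <<'E'
from h import *
st=arm.get_state();print(st["eef_pos"],st["ee_rot"])
s=arm.snapshot("wrist");cv2.imwrite("pics/w2.png",s["color"]);np.savez("w2.npz",pos=st["eef_pos"],rot=st["ee_rot"],**s)
E
```

```text
[ 443.74336086 -191.26626649  239.81855773] [ 1.79953131e+02 -4.44917915e-02  7.99307902e+01]
```

View pics/w2.png

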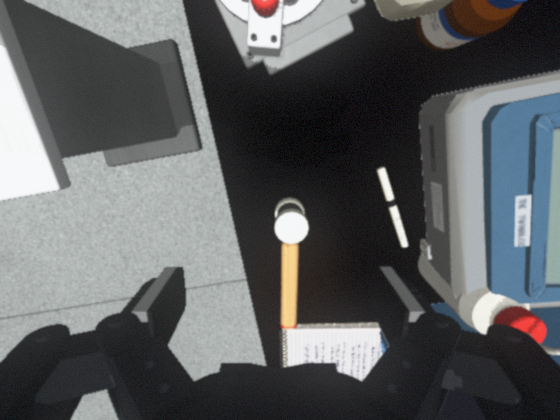

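The mallet head is at (291,225), with its handle running down to (289,328) and nothing else near it. The knob is at (265,3).

```bash
python3 - <<'E'
from h import *
u,v=np.meshgrid(range(560),range(420))
def box(u0,u1,v0,v1):return (u>=u0)&(u<=u1)&(v>=v0)&(v<=v1)
def rep(n,m):
    p=W[m];p=np.ascontiguousarray(p[~np.isnan(p[:,0])],dtype=np.float32);xy=np.ascontiguousarray(p[:,:2])
    if len(p): print(n,len(p),p.mean(0).round(1),"circle",cv2.minEnclosingCircle(xy),np.median(p[:,2]),"rect",cv2.minAreaRect(xy))
    return p
for f in("w1","w2"):
    s=dict(np.load(f+".npz"));W=wcloud(s,s["pos"],s["rot"]);print(f)
    if f=="w1":
        rep("knobtop",box(295,345,235,275)&(W[...,2]>95)&(W[...,2]<112))
        rep("ram",box(290,340,165,212)&(W[...,2]>130))
        rep("malletpart",box(305,345,338,362)&(W[...,2]>64)&(W[...,2]<80))
        rep("dial",box(255,385,140,265)&(W[...,2]>28)&(W[...,2]<36))
        print("bench",W[300,300].round(1))
    else:
        rep("mallet",box(265,320,195,250)&(W[...,2]>64)&(W[...,2]<80))
        p=rep("handle",box(275,305,255,320)&(W[...,2]>42)&(W[...,2]<52))
        d=cv2.fitLine(np.ascontiguousarray(p[:,:2]),cv2.DIST_L2,0,.01,.01).ravel();print(d,np.degrees(np.arctan2(d[1],d[0])))
        print("bench",W[150,280].round(1))
E
```

```text
w1
knobtop 279 [461.4 -12.3  99.1] circle ((461.3749694824219, -13.276718139648438), 13.093368530273438) 99.33778 rect ((461.2762451171875, -12.943866729736328), (24.79052734375, 24.094776153564453), 38.4703369140625)
ram 561 [464.7  89.6 136.9] circle ((464.88043212890625, 88.6899642944336), 14.934208869934082) 137.20506 rect ((464.92791748046875, 88.92227935791016), (28.926382064819336, 29.023406982421875), 68.88693237304688)
dial 4185 [480.4  43.3  31.8] circle ((508.2045593261719, 34.333465576171875), 106.50788879394531) 31.664576 rect ((500.09161376953125, 52.339019775390625), (191.3211669921875, 139.20355224609375), 19.684741973876953)
bench [ 4.241e+02 -1.326e+02  1.000e-01]
w2
mallet 871 [ 449.1 -242.2   69.4] circle ((448.9191589355469, -243.08761596679688), 19.825565338134766) 69.46713 rect ((449.0379638671875, -242.9863739013672), (38.592498779296875, 38.8734130859375), 45.530208587646484)
handle 1057 [ 432.1 -333.    46. ] circle ((430.3271484375, -335.3912658691406), 49.799713134765625) 46.1571 rect ((431.78692626953125, -335.33258056640625), (98.47856140136719, 21.8266544342041), 79.4379653930664)
[ 1.8347912e-01  9.8302358e-01  4.3212817e+02 -3.3299222e+02] 79.42752
bench [ 4.514e+02 -1.596e+02  1.000e-01]
```

{"method": "drive_tool", "body": {
  "rows": [
    {"dx": -18, "dy": 3, "dz": 30, "yaw": 0, "grip": 1},
    {"dx": -37, "dy": 5, "dz": 60, "yaw": 0, "grip": 1},
    {"dx": -55, "dy": 8, "dz": 90, "yaw": 0, "grip": 1},
    {"dx": -73, "dy": 10, "dz": 120, "yaw": 0, "grip": 1},
    {"dx": -92, "dy": 13, "dz": 150, "yaw": 0, "grip": 1},
    {"dx": -98, "dy": 13.7, "dz": 160, "yaw": 0.4, "grip": 1},
    {"dx": -98, "dy": 13.7, "dz": 160, "yaw": 0.4, "grip": 1},
    {"dx": -98, "dy": 13.7, "dz": 160, "yaw": 0.4, "grip": 1}
  ]
}}

```text
clock: 2.87
eef_pos: [439.9, -288.8, 80.1]
ee_rot: [-179.9, -0.0, 79.4]
ft_force: [0.2, 0.5, 0.4]
gripper_width: 84.9
gripper_force: 0.0
```

```bash
python3 - <<'E'
from h import *
st=arm.get_state();p=[*st["eef_pos"],st["ee_rot"][2]];print(p);print(to_tool(p,(440.2,-290,16,79.4)))
E
```

```text
[np.float64(439.9056401880126), np.float64(-288.7948058419895), np.float64(80.10469854087303), np.float64(79.42028262847701)]
[-1.1  0.5 64.1  0. ]
```

{"method": "drive_tool", "body": {
  "rows": [
    {"dx": -1, "dy": 0.5, "dz": 20, "grip": 1},
    {"dx": -1, "dy": 0.5, "dz": 40, "grip": 1},
    {"dx": -1, "dy": 0.5, "dz": 56, "grip": 1},
    {"dx": -1, "dy": 0.5, "dz": 64, "grip": 1},
    {"dx": -1, "dy": 0.5, "dz": 64, "grip": 0.5},
    {"dx": -1, "dy": 0.5, "dz": 64, "grip": 0},
    {"dx": -1, "dy": 0.5, "dz": 64, "grip": 0},
    {"dx": -1, "dy": 0.5, "dz": 64, "grip": 0}
  ]
}}

```text
invalid input at $.rows[0]: expected keys dx, dy, dz, yaw, grip
```

{"method": "drive_tool", "body": {
  "rows": [
    {"dz": 0, "grip": 0},
    {"dz": 0, "grip": 0},
    {"dz": 0, "grip": 0},
    {"dz": 0, "grip": 0},
    {"dz": -5, "grip": 0},
    {"dz": -10, "grip": 0},
    {"dz": -15, "grip": 0},
    {"dz": -20, "grip": 0}
  ]
}}

```text
invalid input at $.rows[0]: expected keys dx, dy, dz, yaw, grip
```

{"method": "drive_tool", "body": {
  "rows": [
    {"dx": -1, "dy": 0.5, "dz": 20, "yaw": 0, "grip": 1},
    {"dx": -1, "dy": 0.5, "dz": 40, "yaw": 0, "grip": 1},
    {"dx": -1, "dy": 0.5, "dz": 56, "yaw": 0, "grip": 1},
    {"dx": -1, "dy": 0.5, "dz": 64, "yaw": 0, "grip": 1},
    {"dx": -1, "dy": 0.5, "dz": 64, "yaw": 0, "grip": 0.5},
    {"dx": -1, "dy": 0.5, "dz": 64, "yaw": 0, "grip": 0},
    {"dx": -1, "dy": 0.5, "dz": 64, "yaw": 0, "grip": 0},
    {"dx": -1, "dy": 0.5, "dz": 64, "yaw": 0, "grip": 0}
  ]
}}

```text
clock: 3.53
eef_pos: [441.4, -290.3, 17.3]
ee_rot: [179.9, 0.0, 79.5]
ft_force: [1.0, -0.8, -0.8]
gripper_width: 38.8
gripper_force: 0.0
```

{"method": "drive_tool", "body": {
  "rows": [
    {"dx": 0, "dy": 0, "dz": 0, "yaw": 0, "grip": 0},
    {"dx": 0, "dy": 0, "dz": 0, "yaw": 0, "grip": 0},
    {"dx": 0, "dy": 0, "dz": 0, "yaw": 0, "grip": 0},
    {"dx": 0, "dy": 0, "dz": 0, "yaw": 0, "grip": 0},
    {"dx": 0, "dy": 0, "dz": 0, "yaw": 0, "grip": 0},
    {"dx": 0, "dy": 0, "dz": 0, "yaw": 0, "grip": 0},
    {"dx": 0, "dy": 0, "dz": 0, "yaw": 0, "grip": 0},
    {"dx": 0, "dy": 0, "dz": 0, "yaw": 0, "grip": 0}
  ]
}}

```text
clock: 4.2
eef_pos: [440.3, -290.1, 15.9]
ee_rot: [-180.0, 0.0, 79.5]
ft_force: [0.4, -0.2, 0.4]
gripper_width: 0.1
gripper_force: 0.0
```

The fingers closed on nothing, so I'll look.

```bash
python3 - <<'E'
from h import *
st=arm.get_state();print(st["eef_pos"],st["ee_rot"],st["gripper_width"],st["gripper_force"])
a=arm.snapshot("wrist")["color"];t=arm.snapshot("top");np.savez("t2.npz",**t)
b=cv2.resize(t["color"][180:260,330:470],None,fx=4,fy=4,interpolation=cv2.INTER_CUBIC)
cv2.imwrite("pics/w3.png",np.vstack([cv2.resize(a,(400,300)),cv2.resize(b,(400,229))]))
E
```

```text
[ 440.28603148 -290.0755467    15.9065685 ] [-1.79991278e+02  6.88940207e-04  7.94545674e+01] 0.08640126027424326 0.0
```

View pics/w3.png

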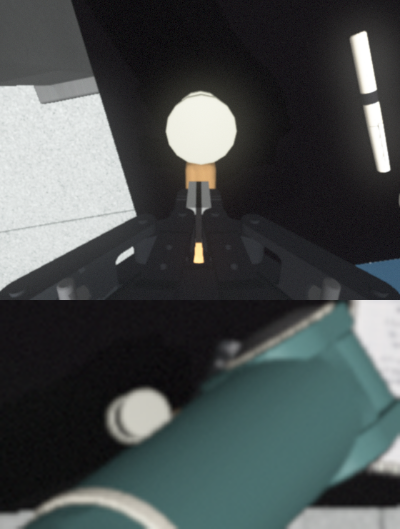

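The picture shows the fingers shut on the handle line just behind the head (near (200,200)), with the mallet still standing. I'll check the finger and handle heights from depth.

```bash
python3 - <<'E'
from h import *
st=arm.get_state();s=arm.snapshot("wrist");np.savez("w4.npz",pos=st["eef_pos"],rot=st["ee_rot"],**s)
W=wcloud(s,st["eef_pos"],st["ee_rot"])
for v in range(120,400,10): print(v,[tuple(W[v,u].round().tolist()) for u in (270,280,290)])
cv2.imwrite("pics/w4.png",cv2.resize(s["color"][200:400,180:380],None,fx=3,fy=3,interpolation=cv2.INTER_CUBIC))
E
```

```text
120 [(448.0, -219.0, 0.0), (454.0, -220.0, 0.0), (459.0, -221.0, -1.0)]
130 [(447.0, -224.0, 15.0), (453.0, -225.0, 15.0), (458.0, -226.0, 14.0)]
140 [(448.0, -226.0, 70.0), (452.0, -226.0, 70.0), (456.0, -227.0, 71.0)]
150 [(448.0, -229.0, 69.0), (451.0, -230.0, 69.0), (455.0, -231.0, 70.0)]
160 [(447.0, -233.0, 70.0), (451.0, -234.0, 70.0), (454.0, -234.0, 70.0)]
170 [(446.0, -237.0, 69.0), (450.0, -238.0, 70.0), (454.0, -238.0, 69.0)]
180 [(445.0, -241.0, 69.0), (449.0, -242.0, 70.0), (453.0, -242.0, 70.0)]
190 [(445.0, -245.0, 70.0), (448.0, -245.0, 70.0), (452.0, -246.0, 69.0)]
200 [(444.0, -249.0, 69.0), (448.0, -250.0, 69.0), (452.0, -250.0, 69.0)]
210 [(443.0, -253.0, 69.0), (447.0, -254.0, 70.0), (451.0, -255.0, 69.0)]
220 [(442.0, -257.0, 70.0), (446.0, -258.0, 69.0), (450.0, -259.0, 70.0)]
230 [(439.0, -271.0, 43.0), (445.0, -262.0, 70.0), (449.0, -273.0, 43.0)]
240 [(438.0, -275.0, 47.0), (443.0, -275.0, 47.0), (448.0, -277.0, 46.0)]
250 [(437.0, -280.0, 46.0), (442.0, -281.0, 46.0), (447.0, -281.0, 47.0)]
260 [(438.0, -279.0, 60.0), (442.0, -280.0, 60.0), (447.0, -281.0,
[... 287 characters left out ...]
, -279.0, 96.0)]
310 [(439.0, -279.0, 100.0), (440.0, -288.0, 86.0), (445.0, -279.0, 101.0)]
320 [(438.0, -282.0, 101.0), (440.0, -293.0, 86.0), (445.0, -280.0, 106.0)]
330 [(437.0, -288.0, 97.0), (439.0, -297.0, 87.0), (445.0, -279.0, 112.0)]
340 [(436.0, -292.0, 98.0), (438.0, -301.0, 87.0), (445.0, -280.0, 114.0)]
350 [(435.0, -297.0, 98.0), (431.0, -341.0, 46.0), (444.0, -285.0, 113.0)]
360 [(435.0, -297.0, 102.0), (430.0, -346.0, 47.0), (444.0, -287.0, 115.0)]
370 [(439.0, -280.0, 125.0), (442.0, -281.0, 125.0), (444.0, -280.0, 126.0)]
380 [(439.0, -279.0, 129.0), (442.0, -279.0, 129.0), (444.0, -280.0, 130.0)]
390 [(439.0, -280.0, 132.0), (442.0, -279.0, 133.0), (444.0, -280.0, 133.0)]
```

View pics/w4.png

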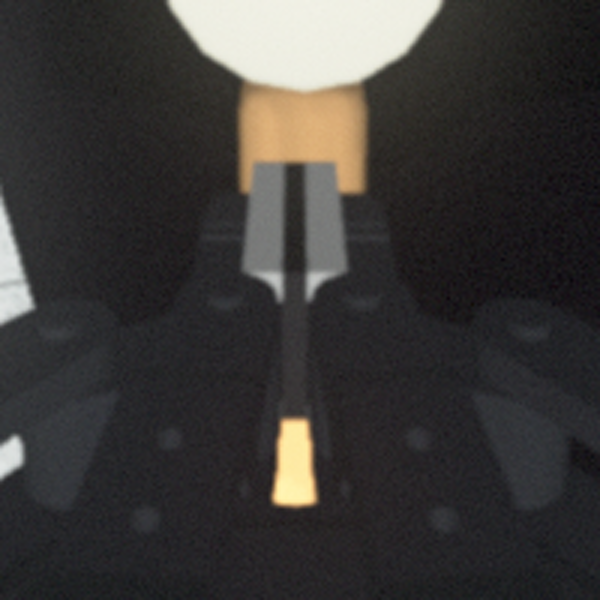

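The shut fingers pass visibly into the handle, with no force reading. I'll reopen them in place and close slowly in stages to see whether they make contact.

{"method": "drive_tool", "body": {
  "rows": [
    {"dx": 0, "dy": 0, "dz": 0, "yaw": 0, "grip": 1},
    {"dx": 0, "dy": 0, "dz": 0, "yaw": 0, "grip": 1},
    {"dx": 0, "dy": 0, "dz": 0, "yaw": 0, "grip": 1},
    {"dx": 0, "dy": 0, "dz": 0, "yaw": 0, "grip": 1},
    {"dx": 0, "dy": 0, "dz": 0, "yaw": 0, "grip": 1},
    {"dx": 0, "dy": 0, "dz": 0, "yaw": 0, "grip": 1},
    {"dx": 0, "dy": 0, "dz": 0, "yaw": 0, "grip": 1},
    {"dx": 0, "dy": 0, "dz": 0, "yaw": 0, "grip": 1}
  ]
}}

```text
clock: 5.02
eef_pos: [440.3, -290.1, 16.0]
ee_rot: [180.0, -0.0, 79.5]
ft_force: [0.1, -0.4, 0.7]
gripper_width: 85.2
gripper_force: 0.0
```

{"method": "drive_tool", "body": {
  "rows": [
    {"dx": 0, "dy": 0, "dz": 0, "yaw": 0, "grip": 0.5},
    {"dx": 0, "dy": 0, "dz": 0, "yaw": 0, "grip": 0.4},
    {"dx": 0, "dy": 0, "dz": 0, "yaw": 0, "grip": 0.35},
    {"dx": 0, "dy": 0, "dz": 0, "yaw": 0, "grip": 0.3},
    {"dx": 0, "dy": 0, "dz": 0, "yaw": 0, "grip": 0.25},
    {"dx": 0, "dy": 0, "dz": 0, "yaw": 0, "grip": 0.2},
    {"dx": 0, "dy": 0, "dz": 0, "yaw": 0, "grip": 0.2},
    {"dx": 0, "dy": 0, "dz": 0, "yaw": 0, "grip": 0.2}
  ]
}}

```text
clock: 5.68
eef_pos: [440.3, -290.1, 16.0]
ee_rot: [-180.0, -0.0, 79.5]
ft_force: [-0.1, 0.5, 0.5]
gripper_width: 16.9
gripper_force: 0.0
```

The fingers go to 16.9 mm with no force on a 22 mm handle, so they meet no resistance there. The head is 40 mm across and will fit the gripper. Gripping it from above also puts the push in line with the ram, so I'll test that: open, rise 13 mm, slide 48 mm forward and close.

{"method": "drive_tool", "body": {
  "rows": [
    {"dx": 0, "dy": 0, "dz": 0, "yaw": 0, "grip": 1},
    {"dx": 0, "dy": 0, "dz": 0, "yaw": 0, "grip": 1},
    {"dx": 0, "dy": 0, "dz": 0, "yaw": 0, "grip": 1},
    {"dx": 0, "dy": 0, "dz": -6, "yaw": 0, "grip": 1},
    {"dx": 0, "dy": 0, "dz": -13, "yaw": 0, "grip": 1},
    {"dx": 16, "dy": 0, "dz": -13, "yaw": 0, "grip": 1},
    {"dx": 32, "dy": 0, "dz": -13, "yaw": 0, "grip": 1},
    {"dx": 48, "dy": 0, "dz": -13, "yaw": 0, "grip": 1}
  ]
}}

```text
clock: 6.35
eef_pos: [449.5, -242.7, 29.9]
ee_rot: [179.9, 0.0, 79.4]
ft_force: [0.2, -0.0, -0.7]
gripper_width: 85.3
gripper_force: 0.0
```

{"method": "drive_tool", "body": {
  "rows": [
    {"dx": 0, "dy": 0, "dz": 0, "yaw": 0, "grip": 0.8},
    {"dx": 0, "dy": 0, "dz": 0, "yaw": 0, "grip": 0.6},
    {"dx": 0, "dy": 0, "dz": 0, "yaw": 0, "grip": 0.5},
    {"dx": 0, "dy": 0, "dz": 0, "yaw": 0, "grip": 0.4},
    {"dx": 0, "dy": 0, "dz": 0, "yaw": 0, "grip": 0.3},
    {"dx": 0, "dy": 0, "dz": 0, "yaw": 0, "grip": 0.2},
    {"dx": 0, "dy": 0, "dz": 0, "yaw": 0, "grip": 0.2},
    {"dx": 0, "dy": 0, "dz": 0, "yaw": 0, "grip": 0.2}
  ]
}}

```text
clock: 7.02
eef_pos: [449.5, -244.2, 29.9]
ee_rot: [179.9, 0.0, 79.4]
ft_force: [0.6, 0.8, 7.6]
gripper_width: 36.0
gripper_force: 59.1
```

The head is held (opening 36 mm, 59 N). Lift it and check.

{"method": "drive_tool", "body": {
  "rows": [
    {"dx": 0, "dy": 0, "dz": 0, "yaw": 0, "grip": 0},
    {"dx": 0, "dy": 0, "dz": -5, "yaw": 0, "grip": 0},
    {"dx": 0, "dy": 0, "dz": -12, "yaw": 0, "grip": 0},
    {"dx": 0, "dy": 0, "dz": -25, "yaw": 0, "grip": 0},
    {"dx": 0, "dy": 0, "dz": -50, "yaw": 0, "grip": 0},
    {"dx": 0, "dy": 0, "dz": -80, "yaw": 0, "grip": 0},
    {"dx": 0, "dy": 0, "dz": -115, "yaw": 0, "grip": 0},
    {"dx": 0, "dy": 0, "dz": -150, "yaw": 0, "grip": 0}
  ]
}}

```text
clock: 7.68
eef_pos: [448.0, -243.2, 180.8]
ee_rot: [-179.9, 0.0, 79.4]
ft_force: [1.3, 0.8, -3.2]
gripper_width: 36.4
gripper_force: 60.7
```

```bash
python3 - <<'E'
from h import *
st=arm.get_state();s=arm.snapshot("wrist");print(st["eef_pos"],st["ee_rot"],st["ft_force"],st["ft_torque"])
a=cv2.resize(s["color"],(400,300));b=arm.snapshot("scene")["color"][200:340,290:450]
cv2.imwrite("pics/w5.png",np.hstack([a,cv2.resize(b,(343,300))]))
W=wcloud(s,st["eef_pos"],st["ee_rot"]);m=(W[...,2]>200)&(W[...,1]>-262)&(W[...,1]<-215)&(np.abs(W[...,0]-449)<20)
p=W[m&(W[...,2]<235)];print(len(p),p.mean(0) if len(p) else 0)
E
```

```text
[ 447.9609956  -243.17039283  180.76074128] [-1.79919763e+02  1.44137121e-02  7.93705577e+01] [ 1.32979442  0.84789701 -3.19023265] [ 0.08211818 -0.1774417   0.00562977]
5608 [ 448.02174123 -239.33543413  220.17956969]
```

View pics/w5.png

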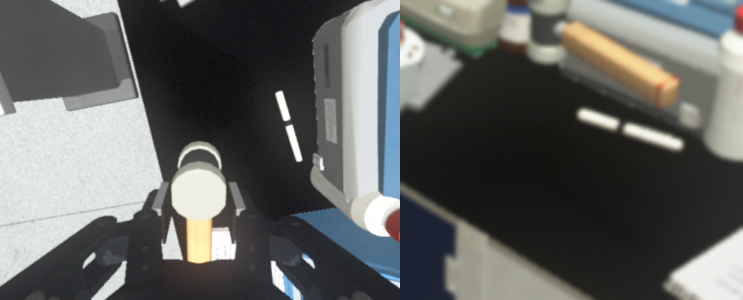

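The mallet is held level, with its top face at z=220 (lower face about 30.5 mm below the TCP). Now carry it over the ram.

{"method": "drive_tool", "body": {
  "rows": [
    {"dx": 10, "dy": -1.4, "dz": -10, "yaw": 0, "grip": 0},
    {"dx": 30, "dy": -4, "dz": -25, "yaw": 0, "grip": 0},
    {"dx": 60, "dy": -8, "dz": -30, "yaw": 0, "grip": 0},
    {"dx": 90, "dy": -12, "dz": -30, "yaw": 0, "grip": 0},
    {"dx": 125, "dy": -17, "dz": -30, "yaw": 0, "grip": 0},
    {"dx": 160, "dy": -22, "dz": -30, "yaw": 0, "grip": 0},
    {"dx": 195, "dy": -27, "dz": -30, "yaw": 0, "grip": 0},
    {"dx": 230, "dy": -31, "dz": -30, "yaw": 0, "grip": 0}
  ]
}}

```text
clock: 8.45
eef_pos: [459.5, -9.7, 208.8]
ee_rot: [-179.9, -0.0, 79.4]
ft_force: [0.8, 0.7, -2.4]
gripper_width: 36.4
gripper_force: 60.8
```

{"method": "drive_tool", "body": {
  "rows": [
    {"dx": 30, "dy": -4, "dz": 0, "yaw": 0, "grip": 0},
    {"dx": 55, "dy": -8, "dz": 0, "yaw": 0, "grip": 0},
    {"dx": 75, "dy": -10.5, "dz": 0, "yaw": 0, "grip": 0},
    {"dx": 90, "dy": -12.5, "dz": 0, "yaw": 0, "grip": 0},
    {"dx": 98, "dy": -13.5, "dz": 0, "yaw": 0, "grip": 0},
    {"dx": 99.5, "dy": -14, "dz": 0, "yaw": 0, "grip": 0},
    {"dx": 99.5, "dy": -14, "dz": 0, "yaw": 0, "grip": 0},
    {"dx": 99.5, "dy": -14, "dz": 0, "yaw": 0, "grip": 0}
  ]
}}

```text
clock: 9.12
eef_pos: [465.0, 87.9, 208.9]
ee_rot: [-180.0, 0.0, 79.4]
ft_force: [0.1, 0.4, -2.4]
gripper_width: 36.2
gripper_force: 60.8
```

```bash
python3 - <<'E'
from h import *
st=arm.get_state();p=[*st["eef_pos"],st["ee_rot"][2]];print(p,st["ft_force"]);print(to_tool(p,(465,89,170,79.4)))
s=arm.snapshot("wrist");np.savez("w6.npz",pos=st["eef_pos"],rot=st["ee_rot"],**s)
W=wcloud(s,st["eef_pos"],st["ee_rot"])-st["eef_pos"]
q=W[(W[...,2]>33)&(W[...,2]<48)&(np.hypot(W[...,0],W[...,1])<24)];print(len(q),q.mean(0),np.linalg.lstsq(np.c_[q[:,:2],np.ones(len(q))],q[:,2],rcond=None)[0])
E
```

```text
[np.float64(464.970947119398), np.float64(87.90150877284607), np.float64(208.8671440726269), np.float64(79.35550807066949)] [ 0.14100807  0.4418545  -2.35747119]
[ 1.1 -0.2 38.9 -0. ]
5191 [-0.42091736  2.8765458  39.64978102] [ 1.57003484e-02 -1.89685915e-02  3.97109536e+01]
```

{"method": "drive_tool", "body": {
  "rows": [
    {"dx": 1, "dy": 0, "dz": 25, "yaw": 0, "grip": 0},
    {"dx": 1, "dy": 0, "dz": 36, "yaw": 0, "grip": 0},
    {"dx": 1, "dy": 0, "dz": 42, "yaw": 0, "grip": 0},
    {"dx": 1, "dy": 0, "dz": 48, "yaw": 0, "grip": 0},
    {"dx": 1, "dy": 0, "dz": 53, "yaw": 0, "grip": 0},
    {"dx": 1, "dy": 0, "dz": 56, "yaw": 0, "grip": 0},
    {"dx": 1, "dy": 0, "dz": 57, "yaw": 0, "grip": 0},
    {"dx": 1, "dy": 0, "dz": 57, "yaw": 0, "grip": 0}
  ]
}}

```text
clock: 9.83
eef_pos: [465.2, 90.3, 152.2]
ee_rot: [-180.0, -0.0, 79.5]
ft_force: [-3.2, -0.4, 1.4]
gripper_width: 36.5
gripper_force: 61.6
```

{"method": "drive_tool", "body": {
  "rows": [
    {"dx": 0, "dy": 0, "dz": 0.5, "yaw": 0, "grip": 0},
    {"dx": 0, "dy": 0, "dz": 1, "yaw": 0, "grip": 0},
    {"dx": 0, "dy": 0, "dz": 1.5, "yaw": 0, "grip": 0},
    {"dx": 0, "dy": 0, "dz": 2, "yaw": 0, "grip": 0},
    {"dx": 0, "dy": 0, "dz": 2.5, "yaw": 0, "grip": 0},
    {"dx": 0, "dy": 0, "dz": 3, "yaw": 0, "grip": 0},
    {"dx": 0, "dy": 0, "dz": 3, "yaw": 0, "grip": 0},
    {"dx": 0, "dy": 0, "dz": 3, "yaw": 0, "grip": 0}
  ]
}}

```text
clock: 10.5
eef_pos: [465.9, 91.0, 151.2]
ee_rot: [-180.0, -0.2, 79.5]
ft_force: [-8.0, -0.5, 22.3]
gripper_width: 36.4
gripper_force: 63.9
```

The ram is on its stop at 22 N, so the plug should be home. Back up and return the mallet.

{"method": "drive_tool", "body": {
  "rows": [
    {"dx": -0.5, "dy": 0, "dz": -10, "yaw": 0, "grip": 0},
    {"dx": -0.5, "dy": 0, "dz": -25, "yaw": 0, "grip": 0},
    {"dx": -1, "dy": 0, "dz": -45, "yaw": 0, "grip": 0},
    {"dx": -8, "dy": 1, "dz": -58, "yaw": 0, "grip": 0},
    {"dx": -25, "dy": 3, "dz": -60, "yaw": 0, "grip": 0},
    {"dx": -50, "dy": 7, "dz": -60, "yaw": 0, "grip": 0},
    {"dx": -80, "dy": 11, "dz": -60, "yaw": 0, "grip": 0},
    {"dx": -110, "dy": 15, "dz": -60, "yaw": 0, "grip": 0}
  ]
}}

```text
clock: 11.17
eef_pos: [460.6, -21.6, 209.3]
ee_rot: [179.9, -0.0, 79.5]
ft_force: [1.1, 0.0, -3.2]
gripper_width: 36.1
gripper_force: 60.9
```

{"method": "drive_tool", "body": {
  "rows": [
    {"dx": -35, "dy": 5, "dz": 0, "yaw": 0, "grip": 0},
    {"dx": -70, "dy": 10, "dz": 0, "yaw": 0, "grip": 0},
    {"dx": -105, "dy": 14, "dz": 0, "yaw": 0, "grip": 0},
    {"dx": -140, "dy": 19, "dz": 10, "yaw": 0, "grip": 0},
    {"dx": -170, "dy": 23, "dz": 30, "yaw": 0, "grip": 0},
    {"dx": -195, "dy": 27, "dz": 55, "yaw": 0, "grip": 0},
    {"dx": -212, "dy": 29, "dz": 80, "yaw": 0, "grip": 0},
    {"dx": -220, "dy": 30, "dz": 105, "yaw": 0, "grip": 0}
  ]
}}

```text
clock: 11.83
eef_pos: [449.2, -246.4, 103.2]
ee_rot: [179.9, 0.2, 79.3]
ft_force: [1.5, 0.3, -3.1]
gripper_width: 36.4
gripper_force: 60.9
```

```bash
python3 - <<'E'
from h import *
st=arm.get_state();p=[*st["eef_pos"],st["ee_rot"][2]];print(p,st["ft_force"])
s=arm.snapshot("wrist");W=wcloud(s,st["eef_pos"],st["ee_rot"])-st["eef_pos"]
q=W[(W[...,2]>33)&(W[...,2]<48)&(np.hypot(W[...,0],W[...,1])<24)];print(len(q),q.mean(0),np.linalg.lstsq(np.c_[q[:,:2],np.ones(len(q))],q[:,2],rcond=None)[0])
print(st["clock"])
E
```

```text
[np.float64(449.221882834402), np.float64(-246.3637743204895), np.float64(103.22091363405308), np.float64(79.26711983884066)] [ 1.5347748   0.33354084 -3.09759162]
5186 [-0.4843991   3.03784307 39.61864037] [ 1.82509362e-02 -2.42005341e-02  3.97009985e+01]
11.8333
```

{"method": "drive_tool", "body": {
  "rows": [
    {"dx": 0, "dy": 0, "dz": 25, "yaw": 0, "grip": 0},
    {"dx": 0, "dy": 0, "dz": 45, "yaw": 0, "grip": 0},
    {"dx": 0, "dy": 0, "dz": 58, "yaw": 0, "grip": 0},
    {"dx": 0, "dy": 0, "dz": 66, "yaw": 0, "grip": 0},
    {"dx": 0, "dy": 0, "dz": 70, "yaw": 0, "grip": 0},
    {"dx": 0, "dy": 0, "dz": 72, "yaw": 0, "grip": 0},
    {"dx": 0, "dy": 0, "dz": 73, "yaw": 0, "grip": 0},
    {"dx": 0, "dy": 0, "dz": 73, "yaw": 0, "grip": 0}
  ]
}}

```text
clock: 12.55
eef_pos: [449.9, -242.6, 31.7]
ee_rot: [179.9, 0.0, 79.5]
ft_force: [0.8, -1.0, -2.7]
gripper_width: 36.1
gripper_force: 61.5
```

{"method": "drive_tool", "body": {
  "rows": [
    {"dx": 0, "dy": 0, "dz": 0, "yaw": 0, "grip": 0.45},
    {"dx": 0, "dy": 0, "dz": 0, "yaw": 0, "grip": 0.6},
    {"dx": 0, "dy": 0, "dz": 0, "yaw": 0, "grip": 1},
    {"dx": 0, "dy": 0, "dz": 0, "yaw": 0, "grip": 1},
    {"dx": 0, "dy": 0, "dz": 0, "yaw": 0, "grip": 1},
    {"dx": 0, "dy": 0, "dz": 0, "yaw": 0, "grip": 1},
    {"dx": 0, "dy": 0, "dz": -10, "yaw": 0, "grip": 1},
    {"dx": 0, "dy": 0, "dz": -30, "yaw": 0, "grip": 1}
  ]
}}

```text
clock: 13.22
eef_pos: [447.7, -241.8, 60.2]
ee_rot: [-179.8, -0.0, 79.4]
ft_force: [-0.4, -0.8, -0.1]
gripper_width: 85.4
gripper_force: 0.0
```

{"method": "drive_tool", "body": {
  "rows": [
    {"dx": 0, "dy": 0, "dz": -38, "yaw": 0, "grip": 1},
    {"dx": 5, "dy": -1, "dz": -76, "yaw": 0, "grip": 1},
    {"dx": 25, "dy": -3, "dz": -105, "yaw": 0, "grip": 1},
    {"dx": 50, "dy": -6, "dz": -130, "yaw": 0, "grip": 1},
    {"dx": 80, "dy": -9, "dz": -150, "yaw": 0, "grip": 1},
    {"dx": 110, "dy": -12, "dz": -160, "yaw": 0, "grip": 1},
    {"dx": 135, "dy": -15, "dz": -160, "yaw": 0, "grip": 1},
    {"dx": 150, "dy": -16.5, "dz": -160, "yaw": 0, "grip": 1}
  ]
}}

```text
clock: 13.88
eef_pos: [460.9, -88.9, 222.3]
ee_rot: [179.9, -0.2, 79.6]
ft_force: [-0.1, 0.4, 0.1]
gripper_width: 85.3
gripper_force: 0.0
```

```bash
python3 - <<'E'
from h import *
st=arm.get_state();s=arm.snapshot("wrist");pos=st["eef_pos"];print(pos,st["ee_rot"])
W=wcloud(s,pos,st["ee_rot"])
def rep(n,m):
    p=W[m]
    if len(p): print(n,len(p),p.mean(0).round(1),cv2.minEnclosingCircle(np.ascontiguousarray(p[:,:2],dtype=np.float32)))
near=lambda x,y,r:np.hypot(W[...,0]-x,W[...,1]-y)<r
rep("knob",near(461,-13,20)&(W[...,2]>94)&(W[...,2]<112)); rep("ram",near(465,89,22)&(W[...,2]>115))
rep("plugs",near(465,89,40)&(W[...,2]>45)&(W[...,2]<60))
cv2.imwrite("pics/w7.png",np.vstack([cv2.resize(s["color"],(400,300)),cv2.resize(arm.snapshot("top")["color"][180:260,330:470],(400,229))]))
E
```

```text
[460.90295892 -88.91438881 222.25015055] [ 1.79908188e+02 -1.51114754e-01  7.96315030e+01]
knob 642 [461.8 -13.9  99.1] ((461.8122863769531, -14.016486167907715), 13.245874404907227)
plugs 235 [473.5  71.4  50.7] ((467.90966796875, 77.88456726074219), 37.83039855957031)
```

View pics/w7.png

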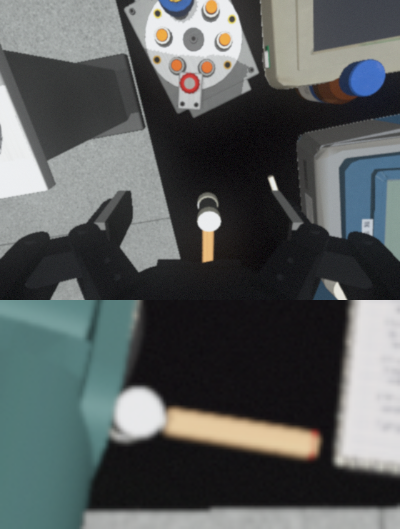

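The mallet stands on the bench (head (137,412) in the lower half), clear of the fixture, and the knob is at (190,83) in the upper half. Move above the knob.

{"method": "drive_tool", "body": {
  "rows": [
    {"dx": 18, "dy": -3, "dz": 20, "yaw": 0, "grip": 1},
    {"dx": 36, "dy": -6, "dz": 42, "yaw": 0, "grip": 1},
    {"dx": 54, "dy": -9, "dz": 66, "yaw": 0, "grip": 1},
    {"dx": 68, "dy": -12, "dz": 86, "yaw": 0, "grip": 1},
    {"dx": 73, "dy": -12.8, "dz": 97, "yaw": 0, "grip": 1},
    {"dx": 73, "dy": -12.8, "dz": 97, "yaw": 0, "grip": 1},
    {"dx": 73, "dy": -12.8, "dz": 97, "yaw": 0, "grip": 1},
    {"dx": 73, "dy": -12.8, "dz": 97, "yaw": 0, "grip": 1}
  ]
}}

```text
clock: 14.65
eef_pos: [462.2, -19.4, 125.1]
ee_rot: [179.9, -0.0, 79.3]
ft_force: [0.0, 0.2, 0.6]
gripper_width: 85.3
gripper_force: 0.0
```

```bash
python3 - <<'E'
from h import *
st=arm.get_state();p=[*st["eef_pos"],st["ee_rot"][2]];print(p);print(to_tool(p,(461.6,-13.7,72,79.4)))
s=arm.snapshot("wrist");W=wcloud(s,st["eef_pos"],st["ee_rot"])
for n,x,y,r,z0,z1 in(("knob",461,-13,20,94,112),("ram",465,89,22,112,150)):
    q=W[(np.hypot(W[...,0]-x,W[...,1]-y)<r)&(W[...,2]>z0)&(W[...,2]<z1)];print(n,len(q),q.mean(0) if len(q) else 0)
E
```

```text
[np.float64(462.17374920680885), np.float64(-19.433711063531558), np.float64(125.13703459038197), np.float64(79.32671539097123)]
[ 5.5 -1.6 53.1 -0.1]
knob 1082 [462.0221271  -12.4423869   98.97248437]
ram 3419 [465.42763406  88.1744036  136.96160773]
```

Ram is back up (z 137). Descend, close and pull.

{"method": "drive_tool", "body": {
  "rows": [
    {"dx": 5.5, "dy": -1.5, "dz": 0, "yaw": 0, "grip": 1},
    {"dx": 5.5, "dy": -1.5, "dz": 20, "yaw": 0, "grip": 1},
    {"dx": 5.5, "dy": -1.5, "dz": 38, "yaw": 0, "grip": 1},
    {"dx": 5.5, "dy": -1.5, "dz": 49, "yaw": 0, "grip": 1},
    {"dx": 5.5, "dy": -1.5, "dz": 53, "yaw": 0, "grip": 0.8},
    {"dx": 5.5, "dy": -1.5, "dz": 53, "yaw": 0, "grip": 0.6},
    {"dx": 5.5, "dy": -1.5, "dz": 53, "yaw": 0, "grip": 0.5},
    {"dx": 5.5, "dy": -1.5, "dz": 53, "yaw": 0, "grip": 0.4}
  ]
}}

```text
clock: 15.37
eef_pos: [461.6, -12.2, 71.9]
ee_rot: [179.9, -0.0, 79.4]
ft_force: [-0.0, 0.6, -0.8]
gripper_width: 39.0
gripper_force: 0.0
```

{"method": "drive_tool", "body": {
  "rows": [
    {"dx": 0, "dy": 0, "dz": 0, "yaw": 0, "grip": 0.3},
    {"dx": 0, "dy": 0, "dz": 0, "yaw": 0, "grip": 0.2},
    {"dx": 0, "dy": 0, "dz": 0, "yaw": 0, "grip": 0},
    {"dx": 0, "dy": 0, "dz": 0, "yaw": 0, "grip": 0},
    {"dx": 0, "dy": 0, "dz": 0, "yaw": 0, "grip": 0},
    {"dx": 0, "dy": 0, "dz": 0, "yaw": 0, "grip": 0},
    {"dx": 0, "dy": 0, "dz": 0, "yaw": 0, "grip": 0},
    {"dx": 0, "dy": 0, "dz": 0, "yaw": 0, "grip": 0}
  ]
}}

```text
clock: 16.03
eef_pos: [460.7, -12.1, 71.0]
ee_rot: [-180.0, 0.0, 79.5]
ft_force: [-0.3, 0.9, -0.5]
gripper_width: 0.2
gripper_force: 0.0
```

The same thing again: the fingers shut at 0 mm. Both misses fit fingertips ending some 30 mm short of the stated TCP. Saved depth images can confirm this.

```bash
python3 - <<'E'
from h import *
def tool(s):
    t=dict(s);t["camera_from_world"]=np.linalg.inv(s["hand_eye"]);return cloud(t)
for f in("w1","w2","w6"):
    T=tool(dict(np.load(f+".npz")))
    m=(T[...,2]<25)&(T[...,2]>-90)&(np.abs(T[...,0])<25)&(np.abs(T[...,1])>22)&(np.abs(T[...,1])<65)
    q=T[m];print(f,len(q),np.percentile(q[:,2],[50,90,97,99,100]).round(1), q[q[:,2]>np.percentile(q[:,2],97)].mean(0).round(1))
st=arm.get_state();s=arm.snapshot("wrist");T=tool(s)
for v in range(180,330,8): print(v,[tuple(T[v,u].round().tolist()) for u in(262,270,278,286,294)])
E
```

```text
w1 6115 [-71.1 -54.8 -50.5 -48.4 -46.2] [ -0.2  -0.7 -48.9]
w2 6107 [-71.1 -54.7 -50.5 -48.4 -45.5] [ -0.1  -0.2 -48.8]
w6 6176 [-85.3 -57.1 -46.4 -42.1 -37.6] [  8.3  -4.8 -43.1]
180 [(32.0, -12.0, 36.0), (31.0, -6.0, 41.0), (31.0, -1.0, 41.0), (31.0, 5.0, 40.0), (31.0, 10.0, 40.0)]
188 [(30.0, -11.0, 22.0), (26.0, -6.0, 36.0), (26.0, -1.0, 39.0), (26.0, 5.0, 40.0), (26.0, 10.0, 40.0)]
196 [(24.0, -11.0, 21.0), (21.0, -6.0, 36.0), (20.0, -1.0, 39.0), (20.0, 5.0, 40.0), (20.0, 10.0, 39.0)]
204 [(19.0, -11.0, 21.0), (14.0, -7.0, 39.0), (14.0, -1.0, 39.0), (14.0, 5.0, 39.0), (nan, nan, nan)]
212 [(8.0, -12.0, 39.0), (8.0, -7.0, 39.0), (8.0, -1.0, 40.0), (8.0, 5.0, 39.0), (8.0, 11.0, 39.0)]
220 [(13.0, -11.0, 8.0), (13.0, -6.0, 8.0), (13.0, -1.0, 8.0), (12.0, 4.0, 9.0), (nan, nan, nan)]
228 [(8.0, -11.0, 7.0), (8.0, -6.0, 7.0), (9.0, -1.0, 3.0), (9.0, 4.0, 2.0), (7.0, 9.0, 8.0)]
236 [(2.0, -11.0, 7.0), (10.0, -5.0, -12.0), (11.0, -1.0, -16.0), (11.0, 3.0, -15.0), (10.0, 8.0, -13.0)]
244 [(5.0, -10.0, -12.0), (9.0, -5.0, -23.0), (11.0, -1.0, -26.0), (11.0, 3.0, -26.0), (10.0, 7.0, -23.0)
[... 366 characters left out ...]
0.0, -1.0, -60.0), (10.0, 2.0, -59.0), (7.0, 6.0, -52.0)]
284 [(10.0, -7.0, -66.0), (10.0, -4.0, -66.0), (11.0, -1.0, -67.0), (11.0, 2.0, -66.0), (11.0, 5.0, -67.0)]
292 [(11.0, -7.0, -73.0), (11.0, -4.0, -72.0), (10.0, -1.0, -71.0), (10.0, 2.0, -72.0), (12.0, 5.0, -74.0)]
300 [(12.0, -7.0, -80.0), (12.0, -4.0, -79.0), (7.0, -1.0, -72.0), (11.0, 2.0, -79.0), (12.0, 5.0, -80.0)]
308 [(11.0, -6.0, -83.0), (12.0, -4.0, -84.0), (2.0, -1.0, -70.0), (12.0, 2.0, -85.0), (12.0, 4.0, -85.0)]
316 [(11.0, -6.0, -88.0), (9.0, -4.0, -85.0), (-1.0, -1.0, -71.0), (11.0, 2.0, -87.0), (11.0, 4.0, -88.0)]
324 [(12.0, -6.0, -93.0), (3.0, -4.0, -81.0), (-4.0, -1.0, -72.0), (8.0, 2.0, -87.0), (12.0, 4.0, -93.0)]
```

Confirmed: the open fingertips lie 46 mm behind the stated TCP and the shut ones about 32 mm, so earlier the fingers only hovered on top. The palm is at -71 mm, so going 27 mm lower still clears the knob. Open, descend to z of about 44, then close.

{"method": "drive_tool", "body": {
  "rows": [
    {"dx": -1, "dy": 1, "dz": -3, "yaw": 0, "grip": 1},
    {"dx": -1, "dy": 1, "dz": -3, "yaw": 0, "grip": 1},
    {"dx": -1, "dy": 1, "dz": -3, "yaw": 0, "grip": 1},
    {"dx": -1, "dy": 1, "dz": -3, "yaw": 0, "grip": 1},
    {"dx": -1, "dy": 1, "dz": 5, "yaw": 0, "grip": 1},
    {"dx": -1, "dy": 1, "dz": 15, "yaw": 0, "grip": 1},
    {"dx": -1, "dy": 1, "dz": 23, "yaw": 0, "grip": 1},
    {"dx": -1, "dy": 1, "dz": 27, "yaw": 0, "grip": 1}
  ]
}}

```text
clock: 16.75
eef_pos: [460.5, -13.3, 42.3]
ee_rot: [-179.9, 0.1, 79.5]
ft_force: [-1.1, 0.4, -0.4]
gripper_width: 85.5
gripper_force: 0.0
```

{"method": "drive_tool", "body": {
  "rows": [
    {"dx": 0, "dy": 0, "dz": 0, "yaw": 0, "grip": 0.8},
    {"dx": 0, "dy": 0, "dz": 0, "yaw": 0, "grip": 0.6},
    {"dx": 0, "dy": 0, "dz": 0, "yaw": 0, "grip": 0.4},
    {"dx": 0, "dy": 0, "dz": 0, "yaw": 0, "grip": 0.3},
    {"dx": 0, "dy": 0, "dz": 0, "yaw": 0, "grip": 0},
    {"dx": 0, "dy": 0, "dz": 0, "yaw": 0, "grip": 0},
    {"dx": 0, "dy": 0, "dz": 0, "yaw": 0, "grip": 0},
    {"dx": 0, "dy": 0, "dz": 0, "yaw": 0, "grip": 0}
  ]
}}

```text
clock: 17.42
eef_pos: [463.2, -13.5, 44.7]
ee_rot: [179.8, -0.0, 79.4]
ft_force: [2.5, -1.4, 5.2]
gripper_width: 23.3
gripper_force: 59.2
```

The knob is gripped. Pull straight up.

{"method": "drive_tool", "body": {
  "rows": [
    {"dx": 0, "dy": 0, "dz": -2, "yaw": 0, "grip": 0},
    {"dx": 0, "dy": 0, "dz": -4, "yaw": 0, "grip": 0},
    {"dx": 0, "dy": 0, "dz": -6, "yaw": 0, "grip": 0},
    {"dx": 0, "dy": 0, "dz": -8, "yaw": 0, "grip": 0},
    {"dx": 0, "dy": 0, "dz": -10, "yaw": 0, "grip": 0},
    {"dx": 0, "dy": 0, "dz": -11, "yaw": 0, "grip": 0},
    {"dx": 0, "dy": 0, "dz": -12, "yaw": 0, "grip": 0},
    {"dx": 0, "dy": 0, "dz": -12, "yaw": 0, "grip": 0}
  ]
}}

```text
clock: 18.08
eef_pos: [463.2, -13.6, 55.9]
ee_rot: [179.8, 0.1, 79.5]
ft_force: [7.6, -0.7, -10.2]
gripper_width: 23.5
gripper_force: 59.3
```

```bash
cat > k.py <<'E'
from h import *
st=arm.get_state();s=arm.snapshot("wrist");print(st["eef_pos"],st["ft_force"],st["gripper_width"])
W=wcloud(s,st["eef_pos"],st["ee_rot"]);hsv=cv2.cvtColor(s["color"],cv2.COLOR_BGR2HSV)
red=((hsv[...,0]<8)|(hsv[...,0]>172))&(hsv[...,1]>120)&(np.hypot(W[...,0]-462,W[...,1]+13)<20)&(W[...,2]>90)
q=W[red];print(len(q),np.percentile(q[:,2],[20,50,80,95]) if len(q) else 0)
q=W[(np.hypot(W[...,0]-465,W[...,1]-89)<22)&(W[...,2]>112)];print("ram",len(q),q.mean(0) if len(q) else 0)
E
python3 k.py
```

```text
[463.24325057 -13.57569824  55.92169644] [  7.63149776  -0.72374872 -10.17461467] 23.450925005177595
2325 [101.45224044 109.37698702 110.61655958 111.25038969]
ram 6390 [464.86283853  83.11188517 136.8247527 ]
```

{"method": "drive_tool", "body": {
  "rows": [
    {"dx": 0, "dy": 0.3, "dz": -0.5, "yaw": 0, "grip": 0},
    {"dx": 0, "dy": 0.6, "dz": -1, "yaw": 0, "grip": 0},
    {"dx": 0, "dy": 1, "dz": -1.5, "yaw": 0, "grip": 0},
    {"dx": 0, "dy": 1, "dz": -1.5, "yaw": 0, "grip": 0},
    {"dx": 0, "dy": 1, "dz": -1.5, "yaw": 0, "grip": 0},
    {"dx": 0, "dy": 1, "dz": -1.5, "yaw": 0, "grip": 0},
    {"dx": 0, "dy": 1, "dz": -1.5, "yaw": 0, "grip": 0},
    {"dx": 0, "dy": 1, "dz": -1.5, "yaw": 0, "grip": 0}
  ]
}}

```text
clock: 18.8
eef_pos: [463.1, -13.6, 56.9]
ee_rot: [179.9, 0.1, 79.5]
ft_force: [6.8, -1.1, -11.8]
gripper_width: 23.8
gripper_force: 60.2
```

```bash
python3 k.py; python3 - <<'E'
from h import *
s=arm.snapshot("top");W=cloud(s);o=dict(np.load("top0.npz"));W0=cloud(o)
for n,x,y,r,z0,z1 in(("mallethead",449,-243,30,60,80),("timer",506,287,50,12,40),("usb",413,311,40,5,20)):
    for A in(W0,W):
        q=A[(np.hypot(A[...,0]-x,A[...,1]-y)<r)&(A[...,2]>z0)&(A[...,2]<z1)];print(n,len(q),q.mean(0).round(1) if len(q) else 0)
E
```

```text
[463.1321414  -13.61356508  56.8689259 ] [  6.75125078  -1.13030233 -11.7724493 ] 23.815604615232797
2332 [101.99037722 110.32861709 111.51819103 112.19889683]
ram 6369 [464.88765285  83.26305424 136.83163656]
mallethead 226 [ 450.9 -242.1   69.4]
mallethead 230 [ 452.3 -237.1   69.3]
timer 566 [505.8 287.   19.8]
timer 585 [505.  287.2  19.5]
usb 129 [413.7 310.8   8.2]
usb 130 [413.3 310.7   8.2]
```

{"method": "drive_tool", "body": {
  "rows": [
    {"dx": 0, "dy": 0, "dz": -0.5, "yaw": 0, "grip": 0},
    {"dx": 0, "dy": 0, "dz": -1, "yaw": 0, "grip": 0},
    {"dx": 0, "dy": 0, "dz": -1, "yaw": 0, "grip": 0},
    {"dx": 0, "dy": 0, "dz": -1, "yaw": 0, "grip": 0},
    {"dx": 0, "dy": 0, "dz": -1, "yaw": 0, "grip": 0},
    {"dx": 0, "dy": 0, "dz": -1, "yaw": 0, "grip": 0},
    {"dx": 0, "dy": 0, "dz": -1, "yaw": 0, "grip": 0},
    {"dx": 0, "dy": 0, "dz": -1, "yaw": 0, "grip": 0}
  ]
}}

```text
clock: 19.57
eef_pos: [463.1, -13.6, 57.0]
ee_rot: [179.9, 0.1, 79.5]
ft_force: [10.5, -1.9, -24.9]
gripper_width: 23.4
gripper_force: 61.0
```

```bash
python3 k.py
```

```text
[463.12280283 -13.62838561  57.00343707] [ 10.48461225  -1.92316546 -24.88484513] 23.426517476427325
2333 [102.21235419 110.31904768 111.56189698 112.17838712]
ram 6377 [464.89719325  83.33215649 136.83999617]
```

```bash
python3 -c "
from rig import arm
print(arm.hand_in())"
```

```text
the job is handed in; nothing more can be done
None
```

The job is handed in with no verdict returned: the ram was driven to its stop with the mallet (so the plug should be home, though I couldn't see it), the mallet stands released on the bench clear of the fixture, and the gripper is holding the red knob up at its stop.

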